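Touch test through the guide eyelet

ROBOT

A 6-joint arm with a two-finger parallel gripper is mounted at the origin on a cart in front of the work surface, level with it; the furniture and walls round the work are solid. World frame = base frame: x ahead of the robot, y to its left, z up, the work surface at z = 0. Lengths are in m, angles in rad, forces in N, time in s.
With the tool pointing down it reaches from about 0.425 to 0.95 m from the base axis. Payload 3.5 kg.
Tool frame: the origin (TCP) lies midway between the tips of the shut fingers; the grasp point (between the pads) lies 19 mm behind it; z points along the fingers, y is the line along which they close (so a half turn about z gives the same grasp; the last joint's range is limited). The gripper opens to 85 mm and grips with 20 to 120 N. Pads are 22 mm wide; open, the fingers measure 114 mm over their backs; the gripper's body (76 mm by 85 mm) begins 54 mm behind the grasp point. The pads swing forward as they close: fully open they stand 13 mm farther back than shut.
Start: joints at [-1.364, 0.286, 1.577, -0, 1.279, -0.15], TCP at [0.236, -0.632, 0.231] pointing down, gripper open.
Joint ranges: [-2.77, 2.77], [-0.9, 2.22], [0.21, 2.48], [-1.53, 4.67], [0.24, 2.81], [-2.84, 2.84]. Speed limits (rad/s): [2.79, 2.79, 3.14, 3.14, 3.14, 3.14].

INTERFACE

Orientations are given as a unit quaternion [x, y, z, w].
In Python, from plant import * gives the robot as it stands.
- The arm moves only by the tool move_arm, never from a script. Its argument "moves" is a list of rows, each a list of 3 entries, a list of its own where there are three numbers: the opening, from 0 (shut) to 1 (fully open), then the shift along the tool's x, y, z in m, then the turn, a rotation vector about the tool's x, y, z in rad. A call has exactly 10 rows; each row shifts and turns the commanded pose from where the row before left it, along the tool's axes as they then stand; what a row does not reach is not made up. A row lasts 1/12 s, in which the tool goes at most 41.7 mm and 7.16 degrees, less where a joint would pass 70% of its speed; a pose out of reach is approached as far as the arm can. A call is refused whole if a number of a shift passes 0.0417 or a number of a turn 0.125, either way. A call with a gripper value outside its range is refused whole. The fingers move at their own pace and stop on an object; "grip_force" is the grip in N (left out, the last holds). Time passes only in rows, so rows that do not move let the fingers close, or fill a call up. It gives the time, the measured TCP pose, the force, the opening and the grip force at its end, in the units of the state.
- get_state(): the state, without advancing time (a new reading comes with each control period).
- read_camera(name): name is "scene" or "top" or "wrist"; returns the picture (400x640x3 uint8, red, green, blue); there is no depth.
- camera_params(name): a dict with "fx", "fy", "cx", "cy" (pixels), "rvec" (rotation vector, rad) and "tvec" (3), from world to camera coordinates, as OpenCV has them; the wrist camera has in their place "tool_from_camera" (4x4, takes a point from camera to tool coordinates, whose origin is the TCP and whose axes are the flange's). Camera axes: x right, y down, z forward; pixel columns grow to the right and rows downward; lengths in m; the calibration is good to about 2 mm. A picture is of the moment at which its call begins: read the wrist's pose just before it. camera_params takes no time and is no camera call.
- sign_off(): hands the job in; it is judged then, once.
The state is a dict: "time": time; "qpos": joint angles; "dq": joint speeds; "joint_efforts": joint torques, N m; "eef_pos": TCP position; "tcp_rot": TCP orientation; "contact_force": force on the tool from outside, world axes, zero at the start; "wrist_torque": the same for the moment, N m; "opening": opening from 0.0 (shut) to 1.0 (fully open); "finger_force": force on a finger pad.
Only numpy, scipy, OpenCV 4.12 (cv2) and the standard library are available. Lean on these libraries where they do the work, as an engineer would, in place of code of your own. Each camera call takes 0.05 s, during which the arm holds its last target. There are 200 camera calls.

TASK

Take the slim probe (round handle, thin rod) out of the stand, pass its rod down through the guide eyelet of the touch station and press its tip lightly on the ring-marked spot of the spring pad below, probe upright, pad about half way down and never at its bottom stop. Finish still holding the probe steady there in the gripper: do not let go. Be gentle with the station, leave the thick, square-handled probe in the stand and do not disturb the loose things around.

Things in the scene. Friction and masses are not known exactly. Their poses are not given: they have to be found in the camera images.
- slim_probe: Slim probe, loose, 60-100 g: steel rod 10 mm thick, ROUND black upright handle 24 mm in diameter. Origin at the centre of its tip (lower end), z up along the rod. From the tip: rod 0-68 mm, shank (18 mm dia.) 68-80, flange (32 mm dia.) 80-84, handle 84-136 (top). Starts upright in either hole of the stand, flange resting on the deck, handle free above it.
- thick_probe: The other probe, loose, same layout, heights and weight, but a 17 mm thick rod (it does not fit the eyelet) and a SQUARE black handle 22 x 22 mm. Hangs in the other hole of the stand, the top of its handle 148 mm above the table (carry the slim probe over or round it); it stays there. Origin at the centre of its tip, z up.
- stand: Aluminium probe stand, fixed (place, yaw vary): foot 80 x 170 mm, deck 66 x 160 x 8 mm with its top 92 mm above the table, on end cheeks. Origin at the centre of its underside, y along the row of two holes (21 mm dia., at y = +45 and -45 mm). A tip hanging in it is 12 mm above the table and must rise over 80 mm to clear the deck.
- station: Touch station, fixed (place, yaw vary): grey base 125 x 100 x 12 mm with a spring pad, and a column (centred 55 mm towards +x) whose flat arm carries the guide eyelet right above the pad. Nothing on it is higher than 80 mm. Origin on the table under the common axis of pad and eyelet, z up.
- eyelet (a point): Centre of the upper mouth of the guide eyelet, 78 mm above the table: a vertical through hole 15 mm in diameter in a steel plate 36 x 36 mm and 8 mm thick (underside at 70 mm), with a 2 mm chamfer round the mouth. z up.
- pad_top (a point): Centre of the top face of the spring pad, the marked spot (dark etched ring 13 mm in diameter). The pad is a steel disc 32 mm in diameter right under the eyelet, its top 42 mm above the table when not pressed. Moves down with the pad. z up.
- pad (a joint): How far the pad is pressed down, in m: 0 free, 0.016 at its bottom stop, half way 0.008. Spring: 0.2 N to start it moving, then 0.35 N per mm, so about 3 N at half way. The probe's own weight alone presses it by less than 3 mm.
- label_tape: Roll of tape lying flat, 55 mm across, 19 mm high, loose bystander. Origin at the centre of its underside.
- vial: Small capped glass vial, 24 mm across, 51 mm high, loose bystander. Origin at the centre of its underside.
- timer: Bench timer, 60 x 62 x 29 mm, loose bystander. Origin at the centre of its underside.
- beaker: Small glass beaker, 46 mm across, 58 mm high, loose bystander. Origin at the centre of its underside.
Not all that is in view belongs to the job. What is shaped like the slim_probe but red is not meant.

How it is judged:
By the outcome, as a careful person would: the job done as asked, in the order asked, and still so for the second after the job is handed in, while the arm keeps its last pose, push and grip.
It also fails if it takes over 45 s, if anything falls off the work surface, if the arm or the gripper's body presses on something with over 40 N, if the wrist force passes 120 N, or if a joint passes its speed limit or range.

## Working session

There is one attempt and no reset: what is moved stays moved. The work goes in short steps, Python scripts to look and compute and a tool call to move; the robot and the scene stay as the last step left them, time stands still between calls to the robot, and variables do not carry over. Pictures are saved under pics/ and viewed, at most 10 in all, crops included, and the job is handed in when it is done.

Besides the shell and the picture viewer there is one more tool, called by a JSON object that holds its "api" and its "payload". move_arm: Moves the arm, as the interface text tells. Its arguments: {"type":"object","properties":{"moves":{"type":"array"},"grip_force":{"type":"number"}},"required":["moves"]}

```bash
mkdir -p pics; cat > h.py <<'E'
from plant import *
import numpy as np, cv2
from scipy.spatial.transform import Rotation as R
def save(n,img): cv2.imwrite('pics/'+n+'.png',cv2.cvtColor(img,cv2.COLOR_RGB2BGR))
def cam(name,st=None):
    p=camera_params(name);K=np.array([[p['fx'],0,p['cx']],[0,p['fy'],p['cy']],[0,0,1]])
    if 'rvec' in p:
        Rm=cv2.Rodrigues(np.array(p['rvec'],float))[0];t=np.array(p['tvec'],float)
    else:
        st=st or get_state();T=np.eye(4);T[:3,:3]=R.from_quat(st['tcp_rot']).as_matrix();T[:3,3]=st['eef_pos']
        M=np.linalg.inv(T@np.array(p['tool_from_camera']));Rm,t=M[:3,:3],M[:3,3]
    return K,Rm,t
def unproj(c,uv,z):
    K,Rm,t=c;d=Rm.T@np.linalg.inv(K)@np.array([uv[0],uv[1],1.]);o=-Rm.T@t
    return o+d*(z-o[2])/d[2]
def proj(c,X):
    K,Rm,t=c;q=K@(Rm@np.array(X,float)+t);return q[:2]/q[2]
E
python3 - <<'E'
from h import *
s=get_state();print({k:np.round(v,3) for k,v in s.items()})
save('top',read_camera('top'));save('scene',read_camera('scene'))
print(camera_params('wrist'))
for n in('top','scene'):
    K,Rm,t=cam(n);print(n,-Rm.T@t,Rm[2])
E
```

```text
{'time': np.float64(0.0), 'qpos': array([-1.364,  0.287,  1.578,  0.   ,  1.279, -0.15 ]), 'dq': array([ 0.   , -0.   , -0.002,  0.001, -0.   , -0.   ]), 'joint_efforts': array([-1.0000e-03, -4.0599e+01, -2.9263e+01, -0.0000e+00,  6.0000e-03,
       -0.0000e+00]), 'eef_pos': array([ 0.236, -0.632,  0.23 ]), 'tcp_rot': array([ 0.984,  0.177, -0.   , -0.001]), 'contact_force': array([0.34 , 0.555, 0.531]), 'wrist_torque': array([-0.03 ,  0.035,  0.027]), 'finger_force': np.float64(0.0), 'opening': np.float64(1.0)}
{'fx': 301.2587739773711, 'fy': 301.2587739773711, 'cx': 320.51296004334705, 'cy': 198.3316972237862, 'tool_from_camera': array([[-3.98710542e-04, -9.58655988e-01, -2.84567280e-01,
         7.05183806e-02],
       [ 9.99999842e-01, -4.94797091e-04,  2.65770946e-04,
        -1.16342122e-03],
       [-3.95585972e-04, -2.84567129e-01,  9.58656035e-01,
        -1.41341501e-01],
       [ 0.00000000e+00,  0.00000000e+00,  0.00000000e+00,
         1.00000000e+00]])}
top [0.32387165 0.02744746 1.53370485] [ 0.10414895 -0.00668974 -0.99453921]
scene [-0.21687217  0.45185597  0.781744  ] [ 0.6615256  -0.40283618 -0.63254003]
```

View pics/top.png

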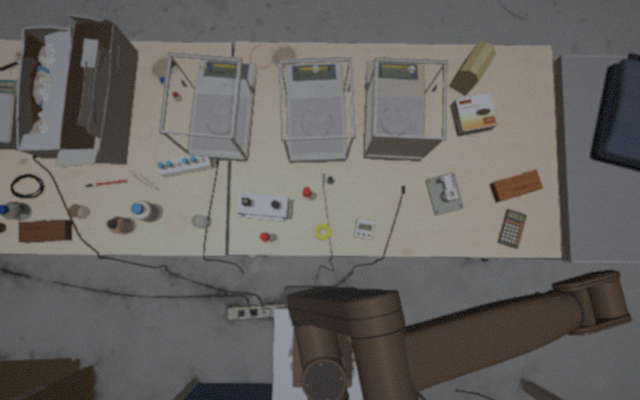

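View pics/scene.png

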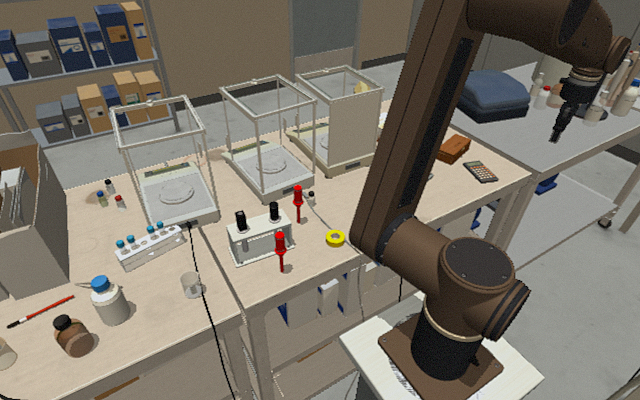

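Top view: the stand is at (262,205) with black probes at (247,202) and (276,205). The station is at (445,192). The red decoys at (307,192) and (265,237) are ruled out. Next is a close crop to tell the round handle from the square one.

```bash
python3 - <<'E'
from h import *
t=read_camera('top');s=read_camera('scene')
a=cv2.resize(t[185:225,230:310],(400,200),interpolation=cv2.INTER_CUBIC);b=cv2.resize(t[170:220,420:470],(300,300),interpolation=cv2.INTER_CUBIC)
c=cv2.resize(s[190:275,215:325],(700,540)[0:2] and (400,309),interpolation=cv2.INTER_CUBIC)
im=np.zeros((520,720,3),np.uint8);im[:200,:400]=a;im[:300,410:710]=b;im[205:514,:400]=c
save('crop',im)
c=cam('top')
for n,uv,z in[('pL',(247,202),.148),('pR',(276,205),.148),('eye',(447,187),.078),('timer',(364,229),.03),('redA',(307,192),.1),('redB',(265,237),.1),('tape',(323,232),.02),('beaker',(200,221),.05),('vial',(331,180),.05)]:print(n,unproj(c,uv,z).round(3))
E
```

```text
pL [0.483 0.233 0.148]
pR [0.474 0.145 0.148]
eye [ 0.545 -0.396  0.078]
timer [ 0.411 -0.134  0.03 ]
redA [0.522 0.053 0.1  ]
redB [0.379 0.182 0.1  ]
tape [ 0.4  -0.    0.02]
beaker [0.431 0.398 0.05 ]
vial [ 0.569 -0.025  0.05 ]
```

View pics/crop.png

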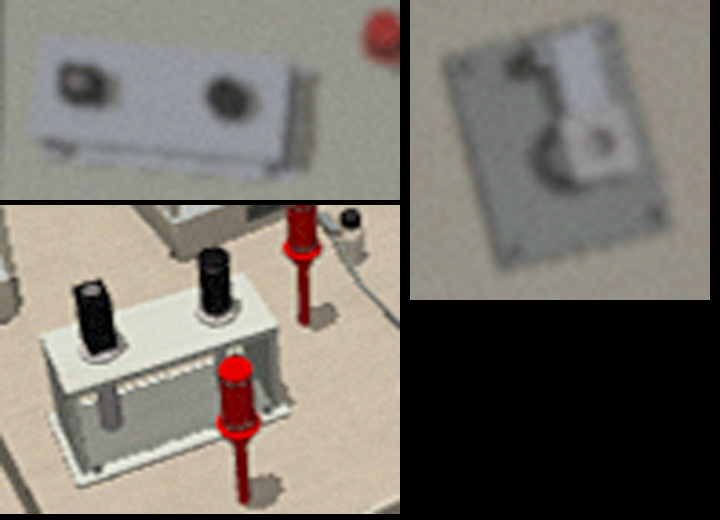

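The left probe (247,202) has a square handle and a thick rod, so it is the thick one. The right probe (276,205) is round and is the slim probe, at about (0.474, 0.145). The eyelet hole is near top pixel (451.7,193.8). I'll turn the tool to tool x = world +y and head across.

{"api": "move_arm", "payload": {"moves": [[1,[0,0,-0.004],[0,0,-0.1215]],[1,[0,0,-0.004],[0,0,-0.1215]],[1,[0,0,-0.004],[0,0,-0.1215]],[1,[0,0,-0.004],[0,0,-0.1215]],[1,[0,0,-0.004],[0,0,-0.1215]],[1,[0,0,-0.004],[0,0,-0.1215]],[1,[0,0,-0.004],[0,0,-0.1215]],[1,[0,0,-0.004],[0,0,-0.1215]],[1,[0,0,0],[0,0,-0.1215]],[1,[0,0,0],[0,0,-0.1215]]]}}

```text
time: 1.03
eef_pos: [0.2358, -0.6325, 0.2635]
tcp_rot: [0.705, 0.71, -0.0, 0.0]
contact_force: [0.2, 0.3, 0.8]
opening: 1.003
finger_force: 0.0
```

{"api": "move_arm", "payload": {"moves": [[0.7,[0.02,0.025,0],[0,0,0]],[0.7,[0.02,0.03,0],[0,0,0]],[0.7,[0.02,0.03,0],[0,0,0]],[0.7,[0.02,0.03,0],[0,0,0]],[0.7,[0.02,0.03,0],[0,0,0]],[0.7,[0.02,0.03,0],[0,0,0]],[0.7,[0.02,0.03,0],[0,0,0]],[0.7,[0.02,0.03,0],[0,0,0]],[0.7,[0.01,0.02,0],[0,0,0]],[0.7,[0,0,0],[0,0,0]]]}}

```text
time: 1.87
eef_pos: [0.4942, -0.4591, 0.263]
tcp_rot: [0.705, 0.709, 0.001, -0.0]
contact_force: [-0.4, -0.4, -0.1]
opening: 0.705
finger_force: 0.0
```

```bash
python3 - <<'E'
from h import *
s=get_state();c=cam('wrist',s);im=read_camera('wrist');save('w1',im);np.savez('w1',K=c[0],R=c[1],t=c[2])
print(s['time'],s['eef_pos'],R.from_quat(s['tcp_rot']).as_matrix().round(3),s['qpos'].round(2))
e=unproj(cam('top'),(451.7,193.8),.078);print(e,proj(c,e))
E
```

```text
1.8667 [ 0.49417794 -0.459089    0.26295813] [[-0.006  1.     0.001]
 [ 1.     0.006  0.001]
 [ 0.001  0.001 -1.   ]] [-0.9   0.26  1.55  0.    1.33 -0.91]
[ 0.52336125 -0.4106002   0.078     ] [350.06975793 133.0955295 ]
```

View pics/w1.png

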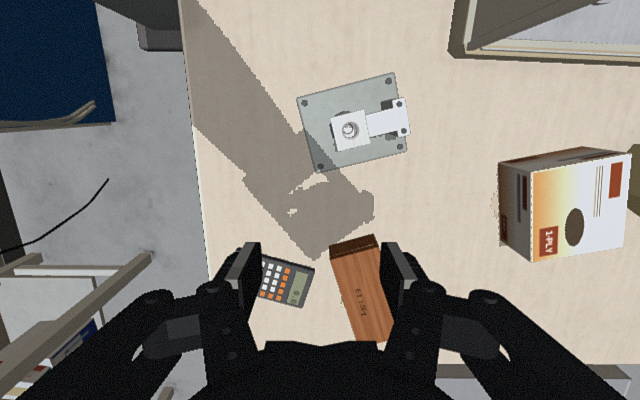

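The wrist view shows the eyelet at about (349.5,129.5), column towards +x. Now over to the slim probe.

{"api": "move_arm", "payload": {"moves": [[0.7,[0.025,0,0],[0,0,0]],[0.7,[0.04,0,0],[0,0,0]],[0.7,[0.04,0,0],[0,0,0]],[0.7,[0.04,0,0],[0,0,0]],[0.7,[0.04,0,0],[0,0,0]],[0.7,[0.04,0,0],[0,0,0]],[0.7,[0.04,0,0],[0,0,0]],[0.7,[0.04,0,0],[0,0,0]],[0.7,[0.04,0,0],[0,0,0]],[0.7,[0.04,0,0],[0,0,0]]]}}

```text
time: 2.75
eef_pos: [0.4893, -0.0767, 0.2634]
tcp_rot: [0.708, 0.707, -0.0, 0.0]
contact_force: [1.0, -0.1, 0.8]
opening: 0.701
finger_force: 0.0
```

{"api": "move_arm", "payload": {"moves": [[0.7,[0.04,-0.005,0],[0,0,0]],[0.7,[0.04,-0.005,0],[0,0,0]],[0.7,[0.04,-0.005,0],[0,0,0]],[0.7,[0.04,-0.005,0],[0,0,0]],[0.7,[0.03,0,0],[0,0,0]],[0.7,[0.02,0,0],[0,0,0]],[0.7,[0.01,0,0],[0,0,0]],[0.7,[0,0,0],[0,0,0]],[0.7,[0,0,0],[0,0,0]],[0.7,[0,0,0],[0,0,0]]]}}

```text
time: 3.58
eef_pos: [0.4702, 0.1413, 0.2632]
tcp_rot: [0.707, 0.707, -0.0, 0.0]
contact_force: [0.0, -0.5, -0.6]
opening: 0.697
finger_force: 0.0
```

```bash
python3 - <<'E'
from h import *
s=get_state();c=cam('wrist',s);im=read_camera('wrist');save('w2',im);np.savez('w2',K=c[0],R=c[1],t=c[2])
print(s['time'],s['eef_pos'],R.from_quat(s['tcp_rot']).as_matrix().round(3),s['qpos'].round(2))
print(proj(c,(.474,.145,.148)),proj(c,(.474,.145,.096)),proj(c,s['eef_pos']))
z=np.load('w1.npz');print(unproj((z['K'],z['R'],z['t']),(349.5,129.5),.078))
E
```

```text
3.5833 [0.47022104 0.14132545 0.2631911 ] [[ 0.001  1.    -0.   ]
 [ 1.    -0.001 -0.001]
 [-0.001 -0.    -1.   ]] [ 0.09 -0.15  1.98 -0.    1.31  0.09]
[327.28204636 190.5249513 ] [326.21071097 177.56915757] [324.74895524 255.31147437]
[ 0.52263297 -0.40687434  0.078     ]
```

View pics/w2.png

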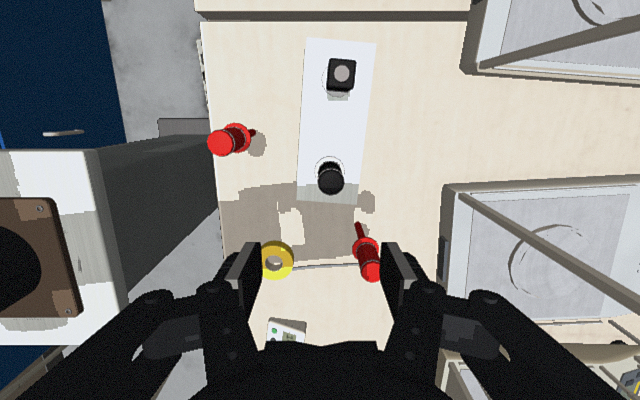

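Confirmed: the round handle top is at (330,183) and the square one is at (341,72). The red decoys at (222,143) and (372,270) are near but outside the finger path; I'll measure them.

```bash
python3 - <<'E'
from h import *
im=cv2.imread('pics/w2.png');z=np.load('w2.npz');c=(z['K'],z['R'],z['t'])
m=(im[150:205,305:360].max(2)<60).astype(np.uint8)
cnt=max(cv2.findContours(m,0,1)[0],key=cv2.contourArea);print(cv2.boundingRect(cnt))
for a in cnt[:,0].tolist() and [m]: print('\n'.join(''.join('.#'[v] for v in r) for r in a[::2]))
g=unproj(c,(331,183),.148);print(g)
for uv in[(222,143),(372,270)]:print(unproj(c,uv,.136))
# silhouette fit: handle cylinder hull
from scipy.optimize import minimize
Y,X=np.mgrid[150:205,305:360]
def cost(p):
    pts=[proj(c,(p[0]+.012*np.cos(a),p[1]+.012*np.sin(a),h)) for h in(.096,.148) for a in np.linspace(0,6.28,24)]
    h=cv2.convexHull(np.round((np.array(pts)-[305,150])*16).astype(np.int32));q=np.zeros((55,55),np.uint8);cv2.fillPoly(q,[h],1,shift=4)
    return (q!=m).sum()
best=min(((cost((x,y)),x,y) for x in np.arange(.465,.485,.001) for y in np.arange(.14,.165,.001)));print(best)
E
```

```text
(13, 12, 26, 33)
.......................................................
.......................................................
.......................................................
.......................................................
.......................................................
.......................................................
.....................########..........................
..................##############.......................
................##################.....................
...............#######..#..#..#####....................
..............####...##########...##...................
.............###..################.....................
..............#.####################...................
..............########################.................
..............########################.................
.............#########################.................
.............##########################................
..............#########################................
..............########################.................
...............######################..................
................####################...................
...................##############......................
........................####...........................
.......................................................
.......................................................
.......................................................
.......................................................
.......................................................
[0.47721731 0.15181547 0.148     ]
[0.38121992 0.18524926 0.136     ]
[0.5194764 0.0593336 0.136    ]
(np.int64(191), np.float64(0.47600000000000003), np.float64(0.15300000000000002))
```

{"api": "move_arm", "payload": {"moves": [[0.6,[0.0054,0.0035,0],[0,0,0]],[0.6,[0.0053,0.0035,0.01],[0,0,0]],[0.6,[0,0,0.02],[0,0,0]],[0.6,[0,0,0.025],[0,0,0]],[0.6,[0,0,0.025],[0,0,0]],[0.6,[0,0,0.025],[0,0,0]],[0.6,[0,0,0.02],[0,0,0]],[0.6,[0,0,0.01],[0,0,0]],[0.6,[0,0,0.003],[0,0,0]],[0.6,[0,0,0],[0,0,0]]]}}

```text
time: 4.47
eef_pos: [0.4768, 0.1534, 0.1245]
tcp_rot: [0.707, 0.707, -0.001, -0.001]
contact_force: [-0.6, -0.3, -0.0]
opening: 0.598
finger_force: 0.0
```

```bash
python3 - <<'E'
from h import *
s=get_state();c=cam('wrist',s);im=read_camera('wrist');save('w3',im);np.savez('w3',K=c[0],R=c[1],t=c[2])
print(s['eef_pos'],s['contact_force'],proj(c,(.477,.152,.148)),proj(c,s['eef_pos']))
E
```

```text
[0.47675335 0.15339716 0.12448937] [-0.59377424 -0.30094748 -0.02543734] [325.92023979 282.79472351] [324.74452045 255.31895389]
```

View pics/w3.png

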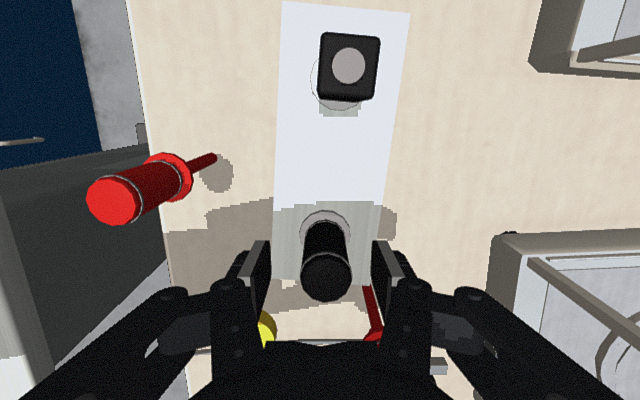

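The handle top is at (326,277), between the pads (268 and 373). Go down the last 20 mm and close.

{"api": "move_arm", "payload": {"moves": [[0.6,[0.001,0,0.008],[0,0,0]],[0.6,[0,0,0.008],[0,0,0]],[0.6,[0,0,0.003],[0,0,0]],[0.5,[0,0,0],[0,0,0]],[0.4,[0,0,0],[0,0,0]],[0.35,[0,0,0],[0,0,0]],[0.3,[0,0,0],[0,0,0]],[0.25,[0,0,0],[0,0,0]],[0.2,[0,0,0],[0,0,0]],[0.2,[0,0,0],[0,0,0]]], "grip_force": 25}}

```text
time: 5.35
eef_pos: [0.4775, 0.1545, 0.1069]
tcp_rot: [0.707, 0.707, 0.001, 0.0]
contact_force: [0.6, 0.4, 1.5]
opening: 0.27
finger_force: 24.6
```

{"api": "move_arm", "payload": {"moves": [[0.1,[0,0,-0.005],[0,0,0]],[0.1,[0,0,-0.01],[0,0,0]],[0.1,[0,0,-0.017],[0,0,0]],[0.1,[0,0,-0.02],[0,0,0]],[0.1,[0,0,-0.02],[0,0,0]],[0.1,[0,0,-0.02],[0,0,0]],[0.1,[0,0,-0.02],[0,0,0]],[0.1,[0,0,-0.02],[0,0,0]],[0.1,[0,0,-0.015],[0,0,0]],[0.1,[0,0,-0.008],[0,0,0]]], "grip_force": 40}}

```text
time: 6.18
eef_pos: [0.4771, 0.1546, 0.2644]
tcp_rot: [0.707, 0.708, 0.001, 0.001]
contact_force: [0.2, -0.5, -0.6]
opening: 0.273
finger_force: 39.9
```

{"api": "move_arm", "payload": {"moves": [[0.1,[-0.01,0,0],[0,0,0]],[0.1,[-0.02,0.001,0],[0,0,0]],[0.1,[-0.03,0.003,0],[0,0,0]],[0.1,[-0.035,0.003,0],[0,0,0]],[0.1,[-0.035,0.003,0],[0,0,0]],[0.1,[-0.035,0.003,0],[0,0,0]],[0.1,[-0.035,0.003,0],[0,0,0]],[0.1,[-0.035,0.003,0],[0,0,0]],[0.1,[-0.035,0.003,0],[0,0,0]],[0.1,[-0.035,0.003,0],[0,0,0]]]}}

```text
time: 7.02
eef_pos: [0.5008, -0.1523, 0.2598]
tcp_rot: [0.707, 0.707, -0.001, -0.002]
contact_force: [1.8, -0.7, -0.6]
opening: 0.271
finger_force: 39.9
```

{"api": "move_arm", "payload": {"moves": [[0.1,[-0.035,0.003,0],[0,0,0]],[0.1,[-0.035,0.003,0],[0,0,0]],[0.1,[-0.035,0.003,0],[0,0,0]],[0.1,[-0.035,0.003,0],[0,0,0]],[0.1,[-0.035,0.003,0],[0,0,0]],[0.1,[-0.035,0.003,0],[0,0,0]],[0.1,[-0.02,0.002,0],[0,0,0]],[0.1,[-0.01,0,0],[0,0,0]],[0.1,[0,0,0],[0,0,0]],[0.1,[0,0,0],[0,0,0]]]}}

```text
time: 7.85
eef_pos: [0.5218, -0.3898, 0.26]
tcp_rot: [0.707, 0.707, 0.0, -0.002]
contact_force: [-0.8, 0.7, -1.5]
opening: 0.272
finger_force: 39.9
```

```bash
python3 - <<'E'
from h import *
s=get_state();c=cam('wrist',s);im=read_camera('wrist');save('w4',im);np.savez('w4',K=c[0],R=c[1],t=c[2])
print(s['time'],s['eef_pos'],R.from_quat(s['tcp_rot']).as_matrix().round(4),s['contact_force'],s['opening'])
e=(.5226,-.4069,.078);T=s['eef_pos']
print(proj(c,e),'tip if upright',proj(c,T+[0,0,-.095]))
E
```

```text
7.85 [ 0.52175268 -0.3898366   0.26004834] [[-4.0e-04  1.0e+00 -1.9e-03]
 [ 1.0e+00  4.0e-04  2.6e-03]
 [ 2.6e-03 -1.9e-03 -1.0e+00]] [-0.7688872   0.69908451 -1.50958633] 0.27187891950334264
[323.50461676 193.39095426] tip if upright [323.37104153 201.6392255 ]
```

View pics/w4.png

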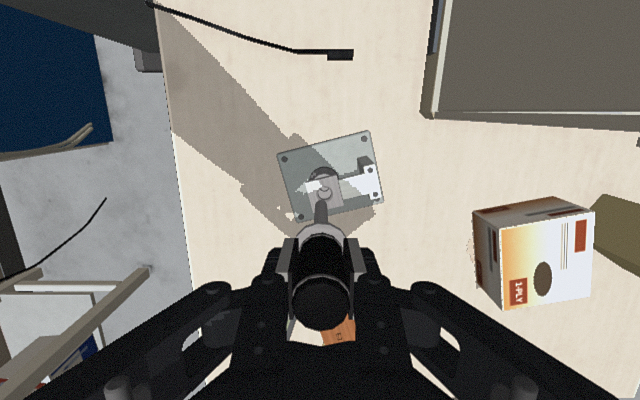

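The tip is at about (319,203) and the eyelet at (324,193). I'll line up roughly and come lower for a close look.

{"api": "move_arm", "payload": {"moves": [[0.1,[-0.006,0.001,0.005],[0,0,0]],[0.1,[-0.006,0.001,0.01],[0,0,0]],[0.1,[-0.004,0,0.01],[0,0,0]],[0.1,[0,0,0.01],[0,0,0]],[0.1,[0,0,0.01],[0,0,0]],[0.1,[0,0,0.01],[0,0,0]],[0.1,[0,0,0.007],[0,0,0]],[0.1,[0,0,0.003],[0,0,0]],[0.1,[0,0,0],[0,0,0]],[0.1,[0,0,0],[0,0,0]]]}}

```text
time: 8.73
eef_pos: [0.5247, -0.4065, 0.1964]
tcp_rot: [0.707, 0.707, -0.0, 0.0]
contact_force: [0.7, 0.2, -1.6]
opening: 0.272
finger_force: 39.9
```

```bash
python3 - <<'E'
from h import *
s=get_state();c=cam('wrist',s);im=read_camera('wrist');np.savez('w5',K=c[0],R=c[1],t=c[2],T=s['eef_pos'],im=im)
print(s['time'],s['eef_pos'],R.from_quat(s['tcp_rot']).as_matrix().round(4),s['contact_force'])
e=(.5226,-.4069,.078);T=s['eef_pos']
print(proj(c,e),'tip if upright',proj(c,T+[0,0,-.095]))
save('w5',cv2.resize(im[130:240,250:400],(750,550),interpolation=cv2.INTER_CUBIC))
E
```

```text
8.7333 [ 0.52466793 -0.40651125  0.19643987] [[-1.1e-03  1.0e+00  1.0e-04]
 [ 1.0e+00  1.1e-03 -2.0e-04]
 [-2.0e-04  1.0e-04 -1.0e+00]] [ 0.74855048  0.154965   -1.55148352]
[320.6058161  194.03588125] tip if upright [323.14465073 201.33382303]
```

View pics/w5.png

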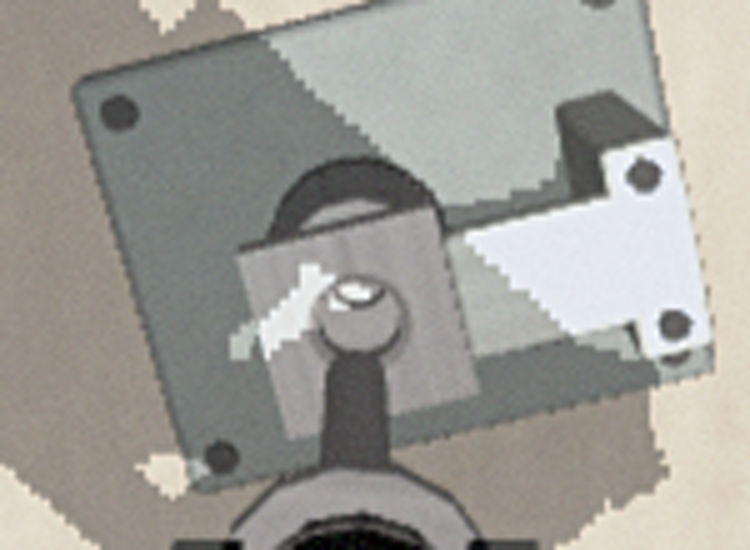

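Eyelet mouth is at full-image (322,193.5) and the tip centre at about (321,206); the rod is visibly straight. Next, the relative offset and the probe's tilt.

```bash
python3 - <<'E'
from h import *
z=np.load('w5.npz');c=(z['K'],z['R'],z['t']);T=z['T'];im=z['im']
zt=T[2]-.095
tip=unproj(c,(321,206.2),zt);eye=unproj(c,(322,193.7),.078)
print('tip',tip,'eye',eye,'move xy',(eye-tip)[:2])
# expected vs seen: flange rim far edge, handle top
for n,p in [('tip',(0,0,-.095)),('tipfar',(0,.005,-.095)),('flange far',(0,.016,-.011)),('flange near',(0,-.016,-.011)),('handle top far',(0,.012,.041)),('handle top c',(0,0,.041)),('handle top near',(0,-.012,.041))]: print(n,proj(c,T+np.array(p)).round(1))
cr=im[215:400,250:400];cr=cv2.convertScaleAbs(cr,alpha=3)
save('w5b',cv2.resize(cr,(486,600),interpolation=cv2.INTER_CUBIC))
E
```

```text
tip [ 0.52291226 -0.41071262  0.10143987] eye [ 0.52384831 -0.40658675  0.078     ] move xy [0.00093605 0.00412587]
tip [323.1 201.3]
tipfar [323.2 195.5]
flange far [324.6 218.9]
flange near [324.3 271.7]
handle top far [326.4 277.3]
handle top c [326.2 304.6]
handle top near [326.  330.3]
```

View pics/w5b.png

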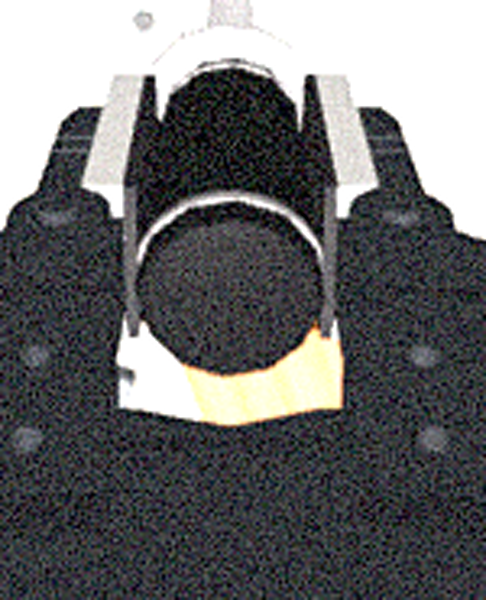

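```bash
python3 - <<'E'
from h import *
z=np.load('w3.npz');c=(z['K'],z['R'],z['t']);im=cv2.cvtColor(cv2.imread('pics/w3.png'),cv2.COLOR_BGR2GRAY)
for u0 in(325,):print(list(zip(range(200,310),im[200:310,u0-1:u0+2].mean(1).astype(int))))
print('thick col 348',list(zip(range(25,120),im[25:120,347:350].mean(1).astype(int))))
Y=.1545
for n,p in[('top far',(0,.012,.148)),('top near',(0,-.012,.148)),('flange far',(0,.016,.096)),('flange far low',(0,.016,.092))]:print(n,proj(c,np.array([.477,Y,0])+p).round(1))
E
```

```text
[(200, np.int64(226)), (201, np.int64(176)), (202, np.int64(173)), (203, np.int64(176)), (204, np.int64(175)), (205, np.int64(177)), (206, np.int64(176)), (207, np.int64(179)), (208, np.int64(178)), (209, np.int64(168)), (210, np.int64(95)), (211, np.int64(87)), (212, np.int64(142)), (213, np.int64(152)), (214, np.int64(151)), (215, np.int64(155)), (216, np.int64(159)), (217, np.int64(161)), (218, np.int64(151)), (219, np.int64(90)), (220, np.int64(47)), (221, np.int64(73)), (222, np.int64(18)), (223, np.int64(6)), (224, np.int64(13)), (225, np.int64(1)), (226, np.int64(12)), (227, np.int64(14)), (228, np.int64(12)), (229, np.int64(9)), (230, np.int64(10)), (231, np.int64(8)), (232, np.int64(10)), (233, np.int64(7)), (234, np.int64(14)), (235, np.int64(7)), (236, np.int64(8)), (237, np.int64(14)), (238, np.int64(13)), (239, np.int64(14)), (240, np.int64(5)), (241, np.int64(8)), (242, np.int64(11)), (243, np.int64(8)), (244, np.int64(14)), (245, np.int64(2)), (246, np.int64(9)), (247, np.int64(14)), (248, np.int64(1)), (249, np.int64(8)), (250, np.int64(9)), (251, np.int64(29)), (252,
[... 2610 characters left out ...]
(41)), (92, np.int64(44)), (93, np.int64(39)), (94, np.int64(27)), (95, np.int64(22)), (96, np.int64(18)), (97, np.int64(13)), (98, np.int64(6)), (99, np.int64(5)), (100, np.int64(2)), (101, np.int64(55)), (102, np.int64(127)), (103, np.int64(165)), (104, np.int64(162)), (105, np.int64(161)), (106, np.int64(160)), (107, np.int64(149)), (108, np.int64(138)), (109, np.int64(166)), (110, np.int64(179)), (111, np.int64(181)), (112, np.int64(175)), (113, np.int64(178)), (114, np.int64(178)), (115, np.int64(174)), (116, np.int64(192)), (117, np.int64(230)), (118, np.int64(230)), (119, np.int64(228))]
top far [326.1 253.3]
top near [325.8 301.2]
flange far [324.7 206.8]
flange far low [324.6 204.8]
```

```bash
python3 - <<'E'
from h import *
def L(n):
    z=np.load(n+'.npz');return (z['K'],z['R'],z['t'])
def disc(n,box):
    g=cv2.cvtColor(cv2.imread(f'pics/{n}.png'),cv2.COLOR_BGR2GRAY);u0,v0,u1,v1=box
    b=((g[v0:v1,u0:u1]>110)&(g[v0:v1,u0:u1]<200)).astype(np.uint8);k,l,st,ce=cv2.connectedComponentsWithStats(b)
    o=[(int(st[i,4]),(ce[i]+[u0,v0]).round(1),st[i,2:4]) for i in range(1,k) if st[i,4]>20];return sorted(o,key=lambda a:-a[0])[:3]
a=disc('w2',(327,58,356,90));b=disc('w3',(322,36,375,95));print(a,b)
for n,d in(('w2',a),('w3',b)):print(n,unproj(L(n),d[0][1],.148))
g=cv2.cvtColor(cv2.imread('pics/w2.png'),cv2.COLOR_BGR2GRAY)
print('slim w2',list(zip(range(155,200),g[155:200,330:333].mean(1).astype(int).tolist())))
for y in(.152,.1545):print([proj(L('w2'),(.477,y+q,h)).round(1)[1] for q,h in((.012,.148),(-.012,.148),(.016,.096))])
w5=np.load('w5.npz')['im'];g=cv2.cvtColor(w5,cv2.COLOR_RGB2GRAY);print('w5',list(zip(range(185,235),g[185:235,320:323].mean(1).astype(int).tolist())))
print('rows',[ (v,g[v,305:338].tolist()) for v in(203,210,218)])
E
```

```text
[(192, array([341.3,  72.9]), array([15, 17], dtype=int32))] [(928, array([348.2,  65.2]), array([33, 36], dtype=int32))]
w2 [0.48456517 0.24124751 0.148     ]
w3 [0.48454898 0.24131859 0.148     ]
slim w2 [(155, 228), (156, 181), (157, 221), (158, 233), (159, 240), (160, 236), (161, 108), (162, 18), (163, 2), (164, 13), (165, 13), (166, 9), (167, 29), (168, 62), (169, 59), (170, 24), (171, 38), (172, 41), (173, 43), (174, 47), (175, 47), (176, 46), (177, 44), (178, 45), (179, 42), (180, 44), (181, 42), (182, 36), (183, 40), (184, 43), (185, 41), (186, 37), (187, 39), (188, 21), (189, 25), (190, 22), (191, 20), (192, 16), (193, 15), (194, 51), (195, 126), (196, 182), (197, 181), (198, 178), (199, 178)]
[np.float64(169.3), np.float64(196.0), np.float64(155.6)]
[np.float64(166.4), np.float64(193.3), np.float64(153.2)]
w5 [(185, 120), (186, 154), (187, 217), (188, 239), (189, 229), (190, 111), (191, 107), (192, 158), (193, 161), (194, 161), (195, 162), (196, 159), (197, 161), (198, 160), (199, 149), (200, 85), (201, 75), (202, 79), (203, 80), (204, 82), (205, 77), (206, 80), (207, 79), (208, 80), (209, 81), (210, 79), (211, 80), (212, 80), (213, 78), (214, 78), (215, 79), (216, 80), (217, 77), (218, 82), (219, 78), (220, 78), (221, 79), (222, 72), (223, 82), (224, 125), (225, 150), (226, 150), (227, 155), (228, 158), (229, 163), (230, 164), (231, 158), (232, 116), (233, 38), (234, 54)]
rows [(203, [160, 161, 163, 160, 157, 155, 156, 160, 163, 165, 131, 77, 78, 75, 78, 79, 80, 82, 79, 79, 81, 97, 151, 157, 160, 158, 158, 156, 154, 157, 162, 157, 157]), (210, [141, 162, 157, 161, 160, 161, 157, 153, 160, 142, 77, 69, 82, 76, 74, 81, 77, 79, 84, 75, 76, 73, 109, 156, 159, 158, 153, 160, 157, 154, 151, 152, 153]), (218, [120, 118, 119, 119, 120, 116, 116, 121, 118, 81, 72, 74, 76, 74, 78, 84, 78, 84, 81, 83, 81, 76, 75, 115, 109, 112, 103, 105, 124, 121, 110, 140, 149])]
```

The thick-probe disc gives the same position from two heights (within 0.1 mm), so the camera has no pitch bias. That makes the probe really tilted in the grip by about 0.025–0.03 rad, tip towards −y. I'll correct the tilt and centre over the eyelet.

{"api": "move_arm", "payload": {"moves": [[0.1,[0.001,0.001,0],[0,0.009,0]],[0.1,[0.0007,0,0],[0,0.009,0]],[0.1,[0,0,0],[0,0.008,0]],[0.1,[0,0,0],[0,0,0]],[0.1,[0,0,0],[0,0,0]],[0.1,[0,0,0],[0,0,0]],[0.1,[0,0,0],[0,0,0]],[0.1,[0,0,0],[0,0,0]],[0.1,[0,0,0],[0,0,0]],[0.1,[0,0,0],[0,0,0]]]}}

```text
time: 9.62
eef_pos: [0.5255, -0.4047, 0.1963]
tcp_rot: [0.707, 0.707, 0.009, -0.009]
contact_force: [-0.2, -0.3, -0.3]
opening: 0.269
finger_force: 39.9
```

```bash
cat > m.py <<'E'
from h import *
import sys
s=get_state();c=cam('wrist',s);im=read_camera('wrist');save(sys.argv[1],im);T=s['eef_pos'];M=R.from_quat(s['tcp_rot']).as_matrix()
print(s['time'],T.round(4),M[:,2].round(4),s['contact_force'].round(2))
g=cv2.cvtColor(im,cv2.COLOR_RGB2GRAY).astype(float)
col=g[180:340,319:323].mean(1);print('v180:',col[:60].astype(int).tolist());print('v265:',col[85:].astype(int).tolist())
for v in(204,212):print(v,g[v,308:334].astype(int).tolist())
# plate edges -> eyelet mouth: bright/dark profile row
print('eye rows',[(v,g[v,305:345].astype(int).tolist()) for v in(193,196)])
for n,z in(('tip',T[2]-.095),('top',T[2]+.041)):
    for v in ((200.5+6,206.5+6) if n=='tip' else (303.7,)):print(n,v,unproj(c,(321,v),z).round(4))
print('eye',unproj(c,(322,193.7),.078).round(4))
E
python3 m.py w6
```

```text
9.6167 [ 0.5255 -0.4047  0.1963] [-1.000e-04  2.610e-02 -9.997e-01] [-0.18 -0.27 -0.26]
v180: [141, 165, 164, 163, 162, 163, 162, 161, 163, 157, 130, 122, 157, 162, 166, 141, 86, 138, 165, 156, 89, 73, 76, 79, 78, 81, 80, 80, 80, 80, 79, 79, 79, 80, 77, 81, 78, 82, 78, 77, 81, 77, 74, 84, 130, 152, 149, 152, 157, 163, 162, 159, 122, 36, 62, 68, 17, 12, 10, 10]
v265: [10, 10, 10, 9, 9, 6, 14, 7, 18, 46, 61, 90, 26, 7, 13, 4, 9, 15, 20, 29, 29, 28, 23, 25, 22, 20, 22, 24, 25, 18, 24, 16, 28, 20, 23, 24, 23, 22, 18, 20, 24, 21, 17, 22, 22, 17, 21, 16, 21, 24, 21, 19, 16, 21, 18, 20, 15, 12, 22, 19, 23, 16, 17, 18, 18, 35, 84, 118, 116, 116, 115, 115, 116, 114, 116]
204 [229, 237, 235, 180, 127, 120, 103, 75, 83, 87, 89, 80, 77, 80, 78, 81, 79, 75, 75, 104, 127, 128, 145, 157, 160, 166]
212 [162, 162, 153, 159, 170, 164, 120, 70, 69, 77, 73, 79, 82, 82, 76, 84, 86, 72, 78, 113, 164, 159, 155, 159, 156, 156]
eye rows [(193, [160, 165, 164, 165, 162, 164, 163, 156, 138, 112, 130, 131, 164, 185, 167, 161, 161, 159, 166, 152, 101, 124, 118, 137, 159, 166, 167, 165, 160, 157, 157, 162, 163, 160, 134, 154, 189, 191, 191, 186]), (196, [157, 158, 163, 160, 183, 179, 183, 167, 165, 169, 236, 233, 144, 108, 88, 88, 82, 87, 97, 122, 156, 166, 161, 142, 123, 140, 169, 167, 161, 160, 158, 157, 161, 162, 155, 120, 157, 182, 182, 183])]
tip 206.5 [ 0.5238 -0.4067  0.1013]
tip 212.5 [ 0.5238 -0.4119  0.1013]
top 303.7 [ 0.5235 -0.4054  0.2373]
eye [ 0.5247 -0.4017  0.078 ]
```

```bash
python3 - <<'E'
from h import *
s=get_state();c=cam('wrist',s);T=s['eef_pos']
im=cv2.imread('pics/w6.png');old=np.load('w5.npz');w5=cv2.cvtColor(old['im'],cv2.COLOR_RGB2BGR)
t=w5[165:195,295:350];r=cv2.matchTemplate(im[150:225,270:380],t,cv2.TM_CCOEFF_NORMED);_,v,_,p=cv2.minMaxLoc(r);sh=np.array(p)+[270-295,150-165];print(v,sh)
print('proj old eye',proj(c,(.52385,-.40659,.078)))
e=unproj(c,np.array([322,193.7])+sh,.078);tip=unproj(c,(320.8,206.5),T[2]-.095);print(e,tip,e-tip)
save('w6c',cv2.resize(im[160:240,270:380,::-1],(770,560),interpolation=cv2.INTER_CUBIC))
E
```

```text
0.854773998260498 [-1  5]
proj old eye [321.02624104 198.90899609]
[ 0.5238262  -0.40639527  0.078     ] [ 0.52361877 -0.40674743  0.10132905] [ 0.00020743  0.00035216 -0.02332905]
```

View pics/w6c.png

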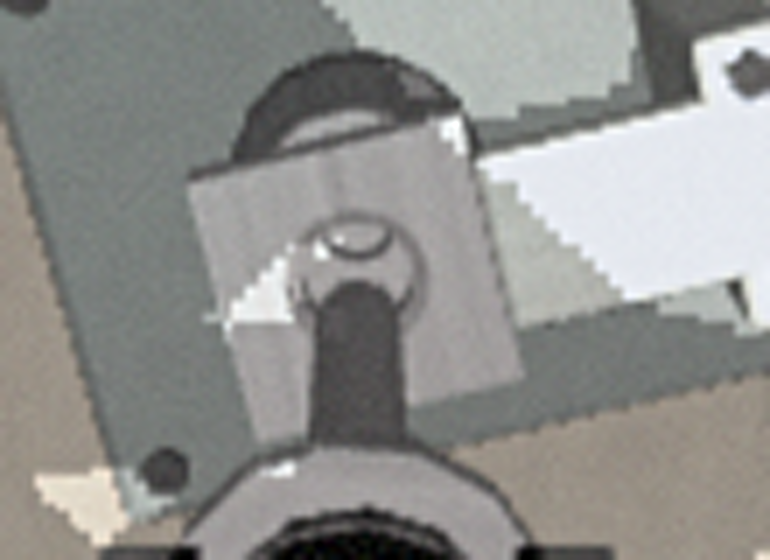

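The rod tip sits over the eyelet centre (plate centre in the crop at (358,280), i.e. full-image (321,200)). Offset is under 0.5 mm. Small tilt trim, then descend through the eyelet with lateral compensation.

{"api": "move_arm", "payload": {"moves": [[0.1,[-0.0005,0.0002,0],[0,0.005,0]],[0.1,[-0.0001,0,0.004],[0,0,0]],[0.1,[-0.0001,0,0.004],[0,0,0]],[0.1,[-0.0001,0,0.004],[0,0,0]],[0.1,[-0.0001,0,0.004],[0,0,0]],[0.1,[-0.0001,0,0.004],[0,0,0]],[0.1,[-0.0001,0,0.004],[0,0,0]],[0.1,[-0.0001,0,0.004],[0,0,0]],[0.1,[-0.0001,0,0.002],[0,0,0]],[0.1,[0,0,0],[0,0,0]]]}}

```text
time: 10.5
eef_pos: [0.5255, -0.405, 0.1655]
tcp_rot: [0.707, 0.707, 0.011, -0.011]
contact_force: [-0.4, 0.1, -0.4]
opening: 0.27
finger_force: 39.9
```

```bash
python3 - <<'E'
from h import *
s=get_state();print(s['eef_pos'],R.from_quat(s['tcp_rot']).as_matrix()[:,2],s['contact_force'],s['wrist_torque'])
E
```

```text
[ 0.52553397 -0.40499885  0.16547192] [-7.50371177e-04  3.15847239e-02 -9.99500796e-01] [-0.39295822  0.10451134 -0.36301914] [-0.08776706  0.07363792 -0.02332675]
```

{"api": "move_arm", "payload": {"moves": [[0.1,[-0.0001,0,0.003],[0,0,0]],[0.1,[-0.0001,0,0.003],[0,0,0]],[0.1,[-0.0001,0,0.003],[0,0,0]],[0.1,[-0.0001,0,0.003],[0,0,0]],[0.1,[-0.0001,0,0.003],[0,0,0]],[0.1,[-0.0001,0,0.003],[0,0,0]],[0.1,[-0.0001,0,0.003],[0,0,0]],[0.1,[-0.0001,0,0.003],[0,0,0]],[0.1,[0,0,0],[0,0,0]],[0.1,[0,0,0],[0,0,0]]]}}

```text
time: 11.33
eef_pos: [0.5256, -0.4051, 0.142]
tcp_rot: [0.707, 0.707, 0.011, -0.011]
contact_force: [0.7, -0.5, -0.4]
opening: 0.267
finger_force: 39.9
```

```bash
cat > f.py <<'E'
from h import *
F=[]
for i in range(6):
    s=get_state();F.append(np.r_[s['contact_force'],s['wrist_torque']]);im=read_camera('wrist')
save('w7',im);s=get_state();c=cam('wrist',s);print(s['time'],s['eef_pos'].round(4),R.from_quat(s['tcp_rot']).as_matrix()[:,2].round(4),np.mean(F,0).round(2),np.std(F,0).round(2),s['opening'])
g=cv2.cvtColor(im,cv2.COLOR_RGB2GRAY).astype(int)
zs=.078
print('rod vs eye at plate',proj(c,(.5238,-.4067,.078)))
v=int(proj(c,(.5238,-.4067,.078))[1])
for r in(v-4,v,v+4):print(r,g[r,295:350].tolist())
print('col',v-25,g[v-25:v+15,319:323].mean(1).astype(int).tolist())
E
python3 f.py
```

```text
11.6333 [ 0.5259 -0.4053  0.1426] [ 3.000e-04  3.070e-02 -9.995e-01] [ 0.42 -0.12 -0.58 -0.02 -0.01 -0.02] [0.28 0.38 0.48 0.02 0.04 0.03] 0.26976915084713515
rod vs eye at plate [320.64652179 218.09735757]
214 [160, 156, 157, 156, 155, 156, 149, 152, 157, 159, 161, 157, 155, 142, 113, 117, 148, 159, 157, 115, 70, 68, 69, 74, 70, 76, 77, 78, 75, 77, 76, 70, 92, 160, 142, 124, 119, 136, 160, 154, 156, 154, 153, 149, 148, 151, 156, 149, 145, 121, 144, 171, 177, 171, 173]
218 [160, 154, 151, 155, 158, 160, 156, 150, 147, 155, 157, 155, 147, 119, 117, 100, 145, 160, 163, 94, 68, 74, 76, 75, 76, 76, 76, 79, 78, 78, 81, 66, 75, 161, 154, 103, 118, 120, 142, 155, 157, 153, 152, 156, 148, 148, 153, 156, 152, 152, 119, 153, 172, 181, 177]
222 [120, 156, 159, 150, 154, 159, 154, 156, 150, 151, 152, 161, 157, 128, 123, 126, 101, 70, 94, 64, 65, 72, 71, 70, 67, 74, 72, 71, 70, 67, 75, 64, 68, 62, 75, 122, 121, 130, 154, 152, 152, 153, 153, 153, 153, 150, 149, 152, 153, 150, 143, 120, 151, 171, 172]
col 193 [71, 108, 159, 160, 157, 158, 158, 158, 154, 156, 157, 154, 155, 151, 122, 106, 78, 74, 74, 76, 75, 75, 77, 79, 78, 76, 74, 77, 74, 71, 79, 124, 148, 144, 149, 151, 156, 154, 153, 120]
```

In the eyelet with no contact force, and the rod is laterally centred in the ring. Continuing onto the pad.

{"api": "move_arm", "payload": {"moves": [[0.1,[0,0,0.002],[0,0,0]],[0.1,[-0.0001,0,0.002],[0,0,0]],[0.1,[0,0,0.002],[0,0,0]],[0.1,[-0.0001,0,0.002],[0,0,0]],[0.1,[0,0,0.0015],[0,0,0]],[0.1,[0,0,0],[0,0,0]],[0.1,[0,0,0],[0,0,0]],[0.1,[0,0,0],[0,0,0]],[0.1,[0,0,0],[0,0,0]],[0.1,[0,0,0],[0,0,0]]]}}

```text
time: 12.47
eef_pos: [0.5258, -0.4052, 0.133]
tcp_rot: [0.707, 0.707, 0.011, -0.011]
contact_force: [-1.4, -0.2, -0.0]
opening: 0.268
finger_force: 40.0
```

```bash
sed -i 's/range(6)/range(12)/' f.py; python3 f.py | head -1
```

```text
13.0667 [ 0.5258 -0.4051  0.1328] [ 1.000e-04  3.090e-02 -9.995e-01] [-0.15 -0.03  0.89 -0.02  0.03  0.  ] [0.51 0.38 0.5  0.04 0.02 0.02] 0.2699329738049681
```

{"api": "move_arm", "payload": {"moves": [[0.1,[0,0,0.001],[0,0,0]],[0.1,[-0.0001,0,0.001],[0,0,0]],[0.1,[0,0,0.001],[0,0,0]],[0.1,[0,0,0.001],[0,0,0]],[0.1,[0,0,0],[0,0,0]],[0.1,[0,0,0],[0,0,0]],[0.1,[0,0,0],[0,0,0]],[0.1,[0,0,0],[0,0,0]],[0.1,[0,0,0],[0,0,0]],[0.1,[0,0,0],[0,0,0]]]}}

```text
time: 13.9
eef_pos: [0.5258, -0.4051, 0.1289]
tcp_rot: [0.707, 0.707, 0.011, -0.011]
contact_force: [-0.3, 0.4, 2.3]
opening: 0.272
finger_force: 40.1
```

```bash
python3 f.py
```

```text
14.5 [ 0.5258 -0.4051  0.1288] [ 1.000e-04  3.090e-02 -9.995e-01] [-0.34  0.12  2.55 -0.05  0.01 -0.  ] [0.4  0.43 0.33 0.03 0.03 0.03] 0.26865866506354746
rod vs eye at plate [320.78695282 224.75977642]
220 [150, 156, 159, 156, 157, 151, 149, 151, 156, 154, 150, 156, 153, 124, 111, 118, 151, 155, 157, 77, 67, 74, 72, 75, 79, 78, 75, 76, 75, 74, 73, 69, 75, 159, 153, 126, 118, 120, 150, 156, 157, 153, 152, 149, 148, 147, 150, 151, 154, 148, 149, 121, 148, 173, 175]
224 [152, 151, 155, 157, 154, 152, 147, 148, 151, 161, 160, 147, 117, 107, 89, 78, 73, 82, 104, 94, 112, 127, 137, 138, 126, 123, 124, 112, 112, 111, 96, 96, 93, 86, 91, 73, 72, 90, 115, 147, 155, 153, 153, 155, 152, 149, 145, 152, 154, 149, 148, 147, 124, 154, 172]
228 [158, 151, 151, 155, 157, 161, 151, 118, 76, 102, 135, 155, 162, 156, 155, 160, 156, 155, 158, 152, 151, 153, 149, 154, 151, 153, 147, 151, 149, 147, 148, 149, 151, 145, 146, 146, 146, 147, 147, 146, 126, 101, 77, 75, 102, 142, 153, 148, 150, 153, 151, 150, 148, 128, 150]
col 199 [95, 145, 155, 154, 151, 156, 154, 155, 156, 153, 152, 154, 153, 150, 119, 106, 79, 75, 75, 74, 73, 77, 75, 70, 82, 121, 145, 145, 146, 150, 155, 153, 151, 119, 35, 52, 65, 18, 4, 10]
```

Spring force is 3.1 N above the free baseline and the tip is at about 34 mm. Both put the pad about 8 mm down, with no sideways force.

```bash
python3 -c "
from plant import *
print(sign_off())"
```

```text
the job is handed in; nothing more can be done
None
```

I handed the job in with the slim probe still held in the gripper, its rod through the eyelet and its tip pressing the spring pad about 8 mm, roughly half way. The pad depth is inferred from force and height, and I trimmed the probe's tilt to an estimated 0.5° of upright without a final check.

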